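# Grade the inhaler trainers by their springs

### The arm

A 6-joint arm with a two-finger parallel gripper is mounted at the origin on a cart in front of the work surface, level with it; the furniture and walls round the work are solid. World frame = base frame: x ahead of the robot, y to its left, z up, the work surface at z = 0. Lengths are in m, angles in rad, forces in N, time in s.
With the tool pointing down it reaches from about 0.225 to 0.875 m from the base axis. Payload 3.4 kg.
Tool frame: the origin (TCP) lies midway between the tips of the shut fingers; the grasp point (between the pads) lies 19 mm behind it; z points along the fingers, y is the line along which they close (so a half turn about z gives the same grasp; the last joint's range is limited). The gripper opens to 85 mm and grips with 20 to 120 N. Pads are 22 mm wide; open, the fingers measure 114 mm over their backs; the gripper's body (76 mm by 85 mm) begins 54 mm behind the grasp point. The pads swing forward as they close: fully open they stand 13 mm farther back than shut.
Start: joints at [-1.285, 0.276, 1.505, -0, 1.361, -0.121], TCP at [0.228, -0.528, 0.231] pointing down, gripper open.
Joint ranges: [-2.89, 2.89], [-0.75, 2.08], [0.22, 2.7], [-1.18, 4.32], [0.11, 2.71], [-2.7, 2.7]. Speed limits (rad/s): [2.57, 2.57, 3.14, 3.14, 3.14, 3.14].

### API

Orientations are given as a unit quaternion [x, y, z, w].
In Python, from workcell import arm, vision gives the robot as it stands.
- The arm moves only by the shell command python3 -m handwheel 'ROWS' [FORCE]. ROWS is JSON, a list of rows, each an object of numbers: "claw": the gripper's target within -1 to 1 (fully open at 1, half-way at 0, shut at -1); "tx", "ty", "tz": the shift along the tool's x, y, z in cm; "rx", "ry", "rz": the turn, a rotation vector about the tool's x, y, z in rad. In form: [{"claw": .., "tx": .., "ty": .., "tz": .., "rx": .., "ry": .., "rz": ..}, ...]. A call has 1 to 5 rows; each row shifts and turns the commanded pose from where the row before left it, along the tool's axes as they then stand; what a row does not reach is not made up. A row lasts 1/8 s, in which the tool goes at most 62.5 mm and 10.7 degrees, less where a joint would pass 70% of its speed; a pose out of reach is approached as far as the arm can. A call is refused whole if a number of a shift passes 6.25 or a number of a turn 0.188, either way. A call with a gripper value outside its range is refused whole. The fingers move at their own pace and stop on an object; FORCE is the grip in N (left out, the last holds). Time passes only in rows, so rows that do not move let the fingers close. It gives the time, the measured TCP pose, the force, the opening and the grip force at its end, in the units of the state.
- arm.sense(): the state, without advancing time (a new reading comes with each control period).
- vision.get_image(name): name is "scene" or "side" or "wrist"; returns a dict with "img" (480x640x3 uint8, red, green, blue), "camera_matrix" (3x3 intrinsics, pixels), "xyz" and "rotation" of the camera in the world. Camera axes: x right, y up, looking along -z (the intrinsics and any distortion apply to the point x, -y, -z); pixel columns grow to the right and rows downward; lengths in m; the calibration is good to about 2 mm. A picture is of the moment at which its call begins. There is no depth.
- arm.job_done(): hands the job in; it is judged then, once.
The state is a dict: "t": time; "qpos": joint angles; "qd": joint speeds; "tau": joint torques, N m; "tool_pos": TCP position; "eef_rot": TCP orientation; "ft_force": force on the tool from outside, world axes, zero at the start; "torque": the same for the moment, N m; "finger_gap": opening from 0.0 (shut) to 1.0 (fully open); "gripper_force": force on a finger pad.
Only numpy, scipy, OpenCV 4.12 (cv2) and the standard library are available. Lean on these libraries where they do the work, as an engineer would, in place of code of your own. Each camera call takes 0.05 s, during which the arm holds its last target. There are 200 camera calls.

### The job

Lift the white spacer board off the three inhaler trainers and lay it squarely on the pile of spacer boards. Then find out how far each trainer's sprung canister gives under one and the same light end-to-end squeeze, and lay the trainers flat in the middle of the mats, the way up they came: the one that gives most on the red mat, the middle one on the yellow mat, the one that gives least on the green mat. Leave the mug, stapler, sanitiser and pen where they are.

Things in the scene. Friction and masses are not known exactly. Their poses are not given: they have to be found in the camera images.
- trainer_a: blue placebo inhaler trainer lying flat (z up), 62 mm long. Origin: underside, mid-length, below the canister's axis. Boot x = -31 to +13 mm (34 wide, 32 high); then the silver sprung canister, 22 mm across, axis at z = 16 mm, out to x = +31 mm. Stub mouthpiece at x = -29 to -7, z = 5 to 27 mm, out to y = +39 mm. The three look alike; only the hidden springs differ, and which lies where changes
- trainer_b: trainer like trainer_a, same frame, about 0.1 kg. The canister is pressed along -x into the boot, up to a stop at 14 mm, and springs back. The three hidden rates are about 1.5, 3.5 and 8 N per mm, so a 20 N squeeze end to end (along x) shortens them by some 13, 5 and 2 mm; hold the squeeze 0.3 s before reading the gap. Tell them apart by squeezing only
- trainer_c: trainer like trainer_a, same frame. Can be carried in the same end-to-end squeeze along its x, from above; between a mouthpiece and the next boot only about 14 mm are free, so do not reach between them
- spacer_board: white rigid spacer board with blue edge tape at its short ends, 68 mm (its x) x 190 mm (its y) x 6 mm thick, 0.15 kg, lying flat across the tops of the three trainers (underside 38 mm above the desk); origin: centre of its underside; grasp it across the 68 mm at the middle of its length, fingertips not much below its underside, since the trainers end 3 mm inside its long edges
- board_pile: fixed pile of three like boards, 68 (its x) x 190 (its y) x 18 mm high, on the desk at the right, its length roughly away from the robot; origin: centre of its underside, the top is 18 mm above it
- carrier: fixed grey carrier board under the three trainers, 84 (its x) x 220 (its y) x 6 mm thick, on the desk; origin: centre of its underside; the trainers lie side by side along its y at 70 mm pitch, canisters away from the robot
- mat_red: red mat, 110 x 110 x 4 mm, fixed, lying on a thin black desk pad; its top is 4 mm above its origin (centre of its underside); the three mats lie in a row behind the trainers, in any order, centres about 120 mm apart
- mat_yellow: yellow mat, 110 x 110 x 4 mm, fixed, lying on a thin black desk pad; its top is 4 mm above its origin (centre of its underside); the three mats lie in a row behind the trainers, in any order, centres about 120 mm apart
- mat_green: green mat, 110 x 110 x 4 mm, fixed, lying on a thin black desk pad; its top is 4 mm above its origin (centre of its underside); the three mats lie in a row behind the trainers, in any order, centres about 120 mm apart
- pc_tower: tall black computer tower, fixed, solid: x -0.17 to +0.175 m, y -0.09 to +0.09 m, 0.41 m high about its origin (centre of its underside); it stands between the start of many arms and the work, so go round its front near the robot
- mug: white mug with handle, 79 x 114 x 89 mm, loose bystander at the right; origin under its centre
- stapler: red and black stapler, 120 x 30 x 38 mm, loose bystander at the left; origin under its centre
- sanitiser: white pump bottle with red pump, 61 x 73 x 181 mm tall, loose bystander at the left; origin under its centre
- pen: red ball pen lying between the trainers and the board pile, 12 x 145 x 9 mm, loose bystander; origin under its centre, its y axis along the pen

How it is judged:
On the way:
1. the spacer board lies squarely on the pile, let go (z of spacer_board in the frame of board_pile between 0.014 and 0.022 m and x of spacer_board in the frame of board_pile between -0.018 and 0.018 m and y of spacer_board in the frame of board_pile between -0.025 and 0.025 m and angle between the y axis of spacer_board and the y axis of board_pile, either way round below 0.2 rad and angle between spacer_board's own z axis and vertical below 0.08 rad and linear speed of spacer_board below 0.02 m/s and contact force between the fingers and spacer_board below 2 N), for 0.2 s.
At the end, for the whole second after the job is handed in: The spacer board lies flat on top of the pile (within 18 mm across, 25 mm along, 0.2 rad); the trainers lie flat and at rest, each spring seat (mid-length, 16 mm up) within 40 mm of its mat's centre: softest on red, middle on yellow, stiffest on green (all of step 1 and horizontal distance between soft_spring and mat_red below 0.04 m and z of soft_spring in the frame of mat_red between 0.016 and 0.025 m and horizontal distance between middle_spring and mat_yellow below 0.04 m and z of middle_spring in the frame of mat_yellow between 0.016 and 0.025 m and horizontal distance between stiff_spring and mat_green below 0.04 m and z of stiff_spring in the frame of mat_green between 0.016 and 0.025 m and angle between each of trainer_a, trainer_b, trainer_c's own z axis and vertical below 0.15 rad and linear speed of each of trainer_a, trainer_b, trainer_c below 0.02 m/s); the robot touches nothing.
It fails at once if the mug is pushed more than 30 mm from its place or tipped over (distance of mug from where it was at the start of the episode above 0.03 m or angle between mug's own z axis and vertical above 0.5 rad).
It fails at once if the stapler is pushed more than 30 mm from its place or tipped over (distance of stapler from where it was at the start of the episode above 0.03 m or angle between stapler's own z axis and vertical above 0.5 rad).
It fails at once if the sanitiser is pushed more than 30 mm from its place or tipped over (distance of sanitiser from where it was at the start of the episode above 0.03 m or angle between sanitiser's own z axis and vertical above 0.5 rad).
It fails at once if the pen is pushed more than 30 mm from its place (distance of pen from where it was at the start of the episode above 0.03 m).
It also fails if it takes over 72 s, if anything falls off the work surface, if the arm or the gripper's body presses on something with over 40 N, if the wrist force passes 120 N, or if a joint passes its speed limit or range.

## Working session

There is one attempt and no reset: what is moved stays moved. The work goes in short steps, Python scripts to look and compute and a shell command to move; the robot and the scene stay as the last step left them, time stands still between calls to the robot, and variables do not carry over. Pictures are saved under pics/ and viewed, at most 10 in all, crops included, and the job is handed in when it is done.

```bash
mkdir -p pics; python3 - <<'E'
from workcell import arm,vision
import cv2,json,numpy as np
s=arm.sense();print({k:np.round(v,3).tolist() for k,v in s.items()})
for n in ("scene","side"):
    d=vision.get_image(n);cv2.imwrite(f"pics/{n}0.png",d["img"][:,:,::-1])
    np.savez(f"pics/{n}0.npz",**{k:np.array(v) for k,v in d.items()})
    print(n,[ (k,np.round(v,3).tolist()) for k,v in d.items() if k!="img"])
E
```

```text
{'t': 0.0, 'qpos': [-1.285, 0.277, 1.506, -0.0, 1.361, -0.121], 'qd': [-0.001, 0.001, 0.001, 0.002, 0.001, -0.0], 'tau': [0.001, -41.677, -24.58, -0.0, 0.011, -0.0], 'tool_pos': [0.227, -0.528, 0.23], 'eef_rot': [0.979, 0.202, -0.0, -0.001], 'ft_force': [1.503, -1.018, 0.256], 'torque': [0.009, 0.055, -0.02], 'gripper_force': 0.0, 'finger_gap': 0.999}
scene [('camera_matrix', [[484.209, 0.0, 323.622], [0.0, 484.209, 241.256], [0.0, 0.0, 1.0]]), ('xyz', [0.193, 0.729, 0.845]), ('rotation', [-0.093, 0.37, 0.898, -0.219])]
side [('camera_matrix', [[499.436, 0.0, 312.928], [0.0, 499.436, 233.281], [0.0, 0.0, 1.0]]), ('xyz', [-0.49, 0.437, 0.68]), ('rotation', [-0.292, 0.415, 0.708, -0.491])]
```

View pics/scene0.png

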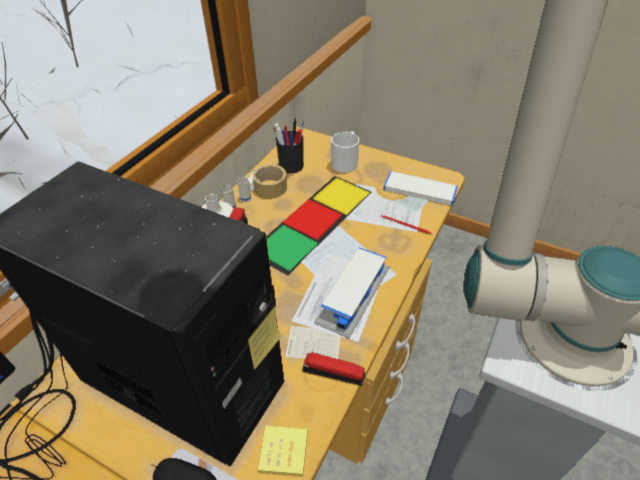

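View pics/side0.png

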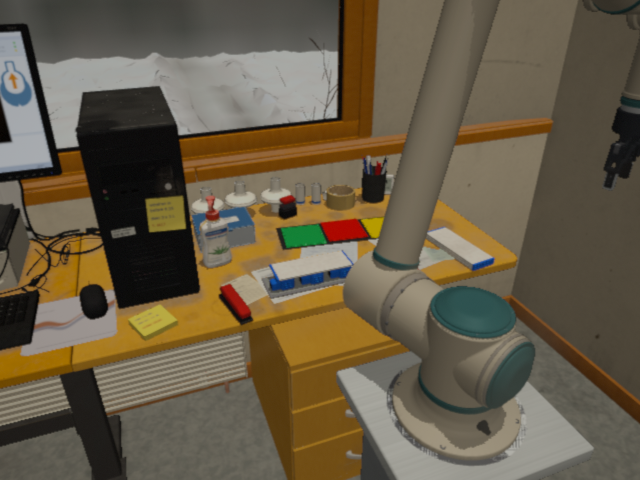

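The scene view shows the spacer board at about (355,282), pile at (420,188), green, red and yellow mats at (292,248), (315,218) and (342,195), pen at (405,225), mug at (345,150) and stapler at (335,367). The side view confirms this, with the three blue trainers under the board at about (310,275).

```bash
cat > h.py <<'E'
import numpy as np,cv2
from scipy.spatial.transform import Rotation as R
def ray(d,uv):
    K=np.array(d["camera_matrix"]);uv=np.atleast_2d(np.asarray(uv,float))
    p=np.c_[(uv[:,0]-K[0,2])/K[0,0],-(uv[:,1]-K[1,2])/K[1,1],-np.ones(len(uv))]
    r=np.array(d["rotation"]); Rm=R.from_quat(r).as_matrix() if r.size==4 else r
    return np.array(d["xyz"]),p@Rm.T
def onz(d,uv,z):
    o,v=ray(d,uv);return o+v*((z-o[2])/v[:,2])[:,None]
def blobs(m,roi=None,amin=40):
    m=m.astype(np.uint8)
    if roi: k=np.zeros_like(m);x0,y0,x1,y1=roi;k[y0:y1,x0:x1]=1;m=m*k
    c,_=cv2.findContours(m,cv2.RETR_EXTERNAL,cv2.CHAIN_APPROX_NONE)
    return sorted([q[:,0,:] for q in c if cv2.contourArea(q)>amin],key=lambda q:-cv2.contourArea(q))
def rect(d,q,z):
    P=onz(d,q,z)[:,:2]; (c,(w,h),a)=cv2.minAreaRect((P*1000).astype(np.float32))
    if w>h: a-=90; w,h=h,w   # a = angle of short side; 
    a=(a+90)%180-90
    return np.round(c,1),np.round((w,h),1),round(a,1)
E
python3 - <<'E'
from h import *
d=dict(np.load("pics/scene0.npz"));I=d["img"];H=cv2.cvtColor(I,cv2.COLOR_RGB2HSV);h,s,v=[H[...,i].astype(int) for i in range(3)]
red=((h<8)|(h>172))&(s>150)&(v>80)
for n,m,roi,z in [("green",(h>50)&(h<85)&(s>120),(250,215,330,280),.006),("red",red,(280,190,345,245),.006),("yellow",(h>24)&(h<34)&(s>170)&(v>150),(315,170,375,215),.006),
 ("pen",red,(375,205,440,245),.006),("stapler",red,(295,345,375,390),.03)]:
    for q in blobs(m,roi)[:1]: print(n,rect(d,q,z))
w=((s<50)&(v>185))|((h>100)&(h<125)&(s>120)&(v>80))
for n,roi,z in [("board",(310,240,395,335),.044),("pile",(378,165,462,206),.018)]:
    for q in blobs(w,roi)[:2]: print(n,rect(d,q,z),q.min(0),q.max(0))
x=I[165:340,300:470];cv2.imwrite("pics/c1.png",cv2.resize(x[:,:,::-1],None,fx=3.4,fy=3.4,interpolation=cv2.INTER_CUBIC)[:600])
E
```

```text
green (array([656. ,  48.8]), array([110.7, 114. ]), -7.7)
red (array([647.7, -69.5]), array([109.4, 114.6]), -7.5)
yellow (array([ 622.3, -185.8]), array([110.8, 112.1]), -8.9)
stapler (array([401., 297.]), array([ 31.3, 113.8]), -79.2)
board (array([459. , 110.8]), array([166.7, 260.9]), 28.6) [310 240] [384 334]
board (array([392.3, 164. ]), array([ 15.2, 124.2]), 2.6) [352 290] [377 334]
pile (array([ 440.8, -303.4]), array([ 81.8, 188.7]), -84.4) [385 171] [456 204]
pile (array([ 462.3, -225.5]), array([ 40.6, 128.5]), -65.8) [378 195] [427 205]
```

View pics/c1.png

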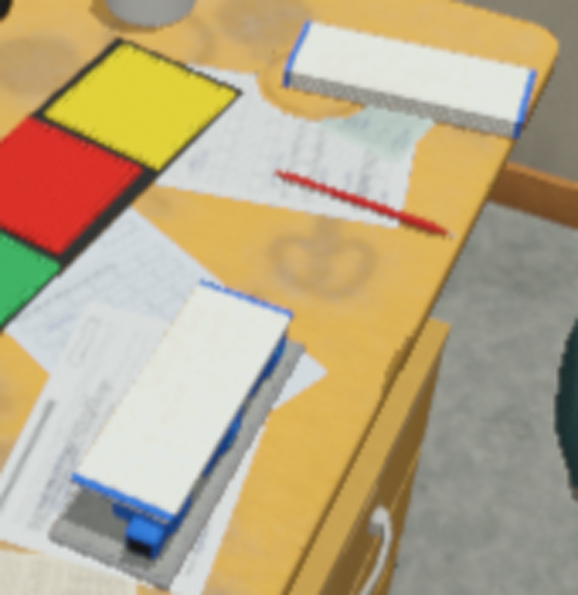

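The crop (3.4x, offset (300,165)) shows the board's top corners at (203,282), (292,315), (172,517), (75,478), the pile's top corners at (310,22), (534,70), (521,122), (287,74), and the pen from (278,173) to (450,235).

```bash
python3 - <<'E'
from h import *
d=dict(np.load("pics/scene0.npz"))
f=lambda L:np.array(L)/3.4-0.35+[300,165]
for n,L,z in [("board",[(203,282),(292,315),(172,517),(75,478)],.044),("pile",[(310,22),(534,70),(521,122),(287,74)],.018),("pen",[(278,173),(450,235)],.006),("carrier",[(303,347),(168,588),(50,535)],.006)]:
    P=onz(d,f(L),z)[:,:2]*1000;print(n,P.round(0).tolist(),P.mean(0).round(1))
    print([ (round(float(np.linalg.norm(e)),0),round(float(np.degrees(np.arctan2(e[1],e[0]))),1)) for e in np.diff(P,axis=0)])
E
```

```text
board [[482.0, 5.0], [417.0, 6.0], [418.0, 191.0], [482.0, 191.0]] [449.9  98.3]
[(65.0, 179.3), (185.0, 89.7), (65.0, 0.7)]
pile [[537.0, -331.0], [355.0, -353.0], [345.0, -287.0], [528.0, -259.0]] [ 441.2 -307.4]
[(184.0, -173.0), (68.0, 98.2), (185.0, 8.6)]
pen [[493.0, -160.0], [356.0, -155.0]] [ 424.4 -157.1]
[(138.0, 177.9)]
carrier [[410.0, -4.0], [408.0, 213.0], [490.0, 212.0]] [435.9 140.3]
[(217.0, 90.3), (81.0, -1.0)]
```

```bash
cat > plan.py <<'E'
import sys,numpy as np
from workcell import arm
from scipy.spatial.transform import Rotation as R
# usage: plan.py x y z psi_deg n  -> rows (cm, rad) to go there in n rows
x,y,z,psi,n=map(float,sys.argv[1:6]);n=int(n)
s=arm.sense();p=np.array(s["tool_pos"]);M=R.from_quat(s["eef_rot"]).as_matrix()
p0=np.arctan2(M[1,0],M[0,0]);dp=(np.radians(psi)-p0+np.pi)%(2*np.pi)-np.pi
D=(np.array([x,y,z])-p)*100
print("t",round(s["t"],2),"p",p.round(4),"psi",round(np.degrees(p0),1),"tilt",M[:2,2].round(3),"gap",round(s["finger_gap"],3))
for i in range(n):
    a=p0+dp*i/n
    d=[np.cos(a)*D[0]+np.sin(a)*D[1],np.sin(a)*D[0]-np.cos(a)*D[1],-D[2]]
    print("tx %.2f ty %.2f tz %.2f rz %.3f"%(*(np.array(d)/n),-dp/n))
E
python3 plan.py .45 .098 .15 90 15
python3 - <<'E'
from h import *
d=dict(np.load("pics/scene0.npz"));e=dict(np.load("pics/side0.npz"))
print("mug",onz(d,[[345,168]],0),"sanit",onz(e,[[217,262]],0), "tower",onz(e,[[198,290],[120,305]],0))
E
```

```text
t 0.1 p [ 0.2274 -0.5276  0.2305] psi 23.3 tilt [-0.     0.002] gap 1.0
tx 3.01 ty -3.24 tz 0.54 rz -0.078
tx 3.26 ty -3.00 tz 0.54 rz -0.078
tx 3.48 ty -2.74 tz 0.54 rz -0.078
tx 3.68 ty -2.46 tz 0.54 rz -0.078
tx 3.86 ty -2.17 tz 0.54 rz -0.078
tx 4.02 ty -1.86 tz 0.54 rz -0.078
tx 4.15 ty -1.55 tz 0.54 rz -0.078
tx 4.26 ty -1.22 tz 0.54 rz -0.078
tx 4.34 ty -0.89 tz 0.54 rz -0.078
tx 4.39 ty -0.55 tz 0.54 rz -0.078
tx 4.42 ty -0.20 tz 0.54 rz -0.078
tx 4.42 ty 0.14 tz 0.54 rz -0.078
tx 4.40 ty 0.48 tz 0.54 rz -0.078
tx 4.35 ty 0.82 tz 0.54 rz -0.078
tx 4.27 ty 1.16 tz 0.54 rz -0.078
mug [[ 0.6683155  -0.30751851  0.        ]] sanit [[0.60833796 0.29665639 0.        ]] tower [[0.5019499  0.36137717 0.        ]
 [0.50582224 0.53421647 0.        ]]
```

```bash
python3 -m handwheel '[{"claw":1,"tx":3.01,"ty":-3.24,"tz":0.5,"rz":-0.078},{"claw":1,"tx":3.26,"ty":-3.0,"tz":0.5,"rz":-0.078},{"claw":1,"tx":3.48,"ty":-2.74,"tz":0.5,"rz":-0.078},{"claw":1,"tx":3.68,"ty":-2.46,"tz":0.5,"rz":-0.078},{"claw":1,"tx":3.86,"ty":-2.17,"tz":0.5,"rz":-0.078}]' 40
python3 -m handwheel '[{"claw":1,"tx":4.02,"ty":-1.86,"tz":0.5,"rz":-0.078},{"claw":1,"tx":4.15,"ty":-1.55,"tz":0.5,"rz":-0.078},{"claw":1,"tx":4.26,"ty":-1.22,"tz":0.5,"rz":-0.078},{"claw":1,"tx":4.34,"ty":-0.89,"tz":0.5,"rz":-0.078},{"claw":1,"tx":4.39,"ty":-0.55,"tz":0.5,"rz":-0.078}]'
python3 -m handwheel '[{"claw":1,"tx":4.42,"ty":-0.2,"tz":0.5,"rz":-0.078},{"claw":1,"tx":4.42,"ty":0.14,"tz":0.5,"rz":-0.078},{"claw":1,"tx":4.4,"ty":0.48,"tz":0.5,"rz":-0.078},{"claw":1,"tx":4.35,"ty":0.82,"tz":0.5,"rz":-0.078},{"claw":1,"tx":4.27,"ty":1.16,"tz":0.5,"rz":-0.078}]'
python3 plan.py .45 .098 .15 90 3
python3 - <<'E'
from h import *
from workcell import arm,vision
d=vision.get_image("wrist");cv2.imwrite("pics/w1.png",d["img"][:,:,::-1]);np.savez("pics/w1.npz",**{k:np.array(v) for k,v in d.items()})
E
```

```text
t 0.1 p [ 0.2274 -0.5276  0.2305] psi 23.3 tilt [-0.     0.002] gap 1.0
tx 15.07 ty -16.22 tz 2.68 rz -0.388
tx 20.08 ty -9.31 tz 2.68 rz -0.388
tx 22.11 ty -1.02 tz 2.68 rz -0.388invalid input
invalid input
invalid input
```

View pics/w1.png

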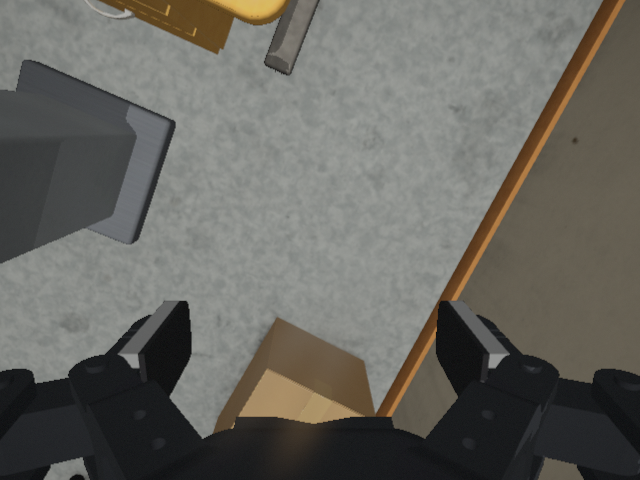

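The arm did not move: the wrist view shows only the floor beside the desk, with the fingertips at about (165,340) and (465,340). The rows were refused, so they probably need every key.

```bash
python3 -m handwheel '[{"claw":1,"tx":3.01,"ty":-3.24,"tz":0.5,"rx":0,"ry":0,"rz":-0.078},{"claw":1,"tx":3.26,"ty":-3.0,"tz":0.5,"rx":0,"ry":0,"rz":-0.078},{"claw":1,"tx":3.48,"ty":-2.74,"tz":0.5,"rx":0,"ry":0,"rz":-0.078},{"claw":1,"tx":3.68,"ty":-2.46,"tz":0.5,"rx":0,"ry":0,"rz":-0.078},{"claw":1,"tx":3.86,"ty":-2.17,"tz":0.5,"rx":0,"ry":0,"rz":-0.078}]' 40 &&
python3 -m handwheel '[{"claw":1,"tx":4.02,"ty":-1.86,"tz":0.5,"rx":0,"ry":0,"rz":-0.078},{"claw":1,"tx":4.15,"ty":-1.55,"tz":0.5,"rx":0,"ry":0,"rz":-0.078},{"claw":1,"tx":4.26,"ty":-1.22,"tz":0.5,"rx":0,"ry":0,"rz":-0.078},{"claw":1,"tx":4.34,"ty":-0.89,"tz":0.5,"rx":0,"ry":0,"rz":-0.078},{"claw":1,"tx":4.39,"ty":-0.55,"tz":0.5,"rx":0,"ry":0,"rz":-0.078}]'&&
python3 -m handwheel '[{"claw":1,"tx":4.42,"ty":-0.2,"tz":0.5,"rx":0,"ry":0,"rz":-0.078},{"claw":1,"tx":4.42,"ty":0.14,"tz":0.5,"rx":0,"ry":0,"rz":-0.078},{"claw":1,"tx":4.4,"ty":0.48,"tz":0.5,"rx":0,"ry":0,"rz":-0.078},{"claw":1,"tx":4.35,"ty":0.82,"tz":0.5,"rx":0,"ry":0,"rz":-0.078},{"claw":1,"tx":4.27,"ty":1.16,"tz":0.5,"rx":0,"ry":0,"rz":-0.078}]'
python3 plan.py .45 .098 .15 90 3
python3 - <<'E'
from h import *
from workcell import arm,vision
d=vision.get_image("wrist");cv2.imwrite("pics/w2.png",d["img"][:,:,::-1]);np.savez("pics/w2.npz",**{k:np.array(v) for k,v in d.items()})
E
```

```text
t: 0.78
tool_pos: [0.3018, -0.318, 0.206]
eef_rot: [0.921, 0.389, 0.0, -0.0]
ft_force: [1.1, -0.4, 0.2]
finger_gap: 1.002
gripper_force: 0.0
t: 1.4
tool_pos: [0.3754, -0.1092, 0.1811]
eef_rot: [0.828, 0.56, 0.0, 0.0]
ft_force: [1.0, -0.8, -0.4]
finger_gap: 0.996
gripper_force: 0.0
t: 2.02
tool_pos: [0.4486, 0.0996, 0.156]
eef_rot: [0.704, 0.71, -0.0, 0.0]
ft_force: [2.0, 0.1, 1.1]
finger_gap: 0.998
gripper_force: 0.0
t 2.02 p [0.4486 0.0996 0.156 ] psi 90.5 tilt [ 0. -0.] gap 0.998
tx -0.05 ty 0.05 tz 0.20 rz 0.003
tx -0.05 ty 0.05 tz 0.20 rz 0.003
tx -0.05 ty 0.05 tz 0.20 rz 0.003
```

View pics/w2.png

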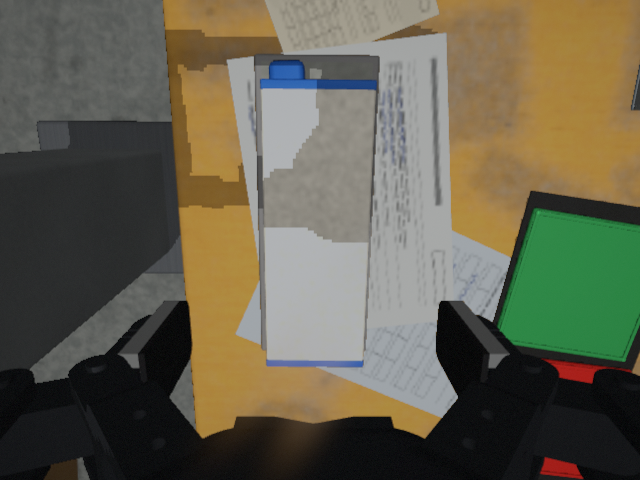

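The wrist view shows the board with outer corners at about (260,81), (377,81), (363,366), (267,366), with the mouthpiece stub of the left trainer at (287,70).

```bash
python3 - <<'E'
from h import *
d=dict(np.load("pics/w2.npz"))
P=onz(d,[(260,81),(377,81),(363,366),(267,366)],.044);print(P.round(4)[:,:2],P.mean(0))
print(onz(d,[(255,56),(379,56)],.006).round(4))
print("mouth",onz(d,[(270,62),(303,62)],.033).round(4))
E
python3 plan.py .45 .098 .026 90 3
```

```text
[[0.4178 0.1921]
 [0.4861 0.1927]
 [0.4854 0.005 ]
 [0.418  0.0044]] [0.45181653 0.0985647  0.044     ]
[[0.4103 0.2116 0.006 ]
 [0.4922 0.2123 0.006 ]]
mouth [[0.4228 0.2041 0.033 ]
 [0.4426 0.2042 0.033 ]]
t 2.08 p [0.4504 0.1042 0.1556] psi 90.7 tilt [0.002 0.005] gap 0.999
tx -0.20 ty -0.02 tz 4.32 rz 0.004
tx -0.20 ty -0.01 tz 4.32 rz 0.004
tx -0.21 ty -0.01 tz 4.32 rz 0.004
```

```bash
python3 -m handwheel '[{"claw":1,"tx":-0.3,"ty":0.1,"tz":4.3,"rx":0,"ry":0,"rz":0.012},{"claw":1,"tx":-0.25,"ty":0,"tz":4.3,"rx":0,"ry":0,"rz":0},{"claw":1,"tx":0,"ty":0,"tz":2.4,"rx":0,"ry":0,"rz":0},{"claw":1,"tx":0,"ty":0,"tz":1.9,"rx":0,"ry":0,"rz":0},{"claw":1,"tx":0,"ty":0,"tz":0,"rx":0,"ry":0,"rz":0}]' && python3 -m handwheel '[{"claw":-1,"tx":0,"ty":0,"tz":0,"rx":0,"ry":0,"rz":0},{"claw":-1,"tx":0,"ty":0,"tz":0,"rx":0,"ry":0,"rz":0},{"claw":-1,"tx":0,"ty":0,"tz":0,"rx":0,"ry":0,"rz":0},{"claw":-1,"tx":0,"ty":0,"tz":0,"rx":0,"ry":0,"rz":0}]' 40
```

```text
t: 2.7
tool_pos: [0.448, 0.0924, 0.0261]
eef_rot: [0.709, 0.705, -0.001, -0.001]
ft_force: [0.1, 0.1, 0.0]
finger_gap: 0.995
gripper_force: 0.0
t: 3.2
tool_pos: [0.4503, 0.0926, 0.0283]
eef_rot: [0.709, 0.705, 0.001, 0.001]
ft_force: [-1.5, -0.4, 6.5]
finger_gap: 0.778
gripper_force: 45.5
```

```bash
python3 -m handwheel '[{"claw":-1,"tx":0,"ty":0,"tz":-0.6,"rx":0,"ry":0,"rz":0},{"claw":-1,"tx":0,"ty":0,"tz":-1.5,"rx":0,"ry":0,"rz":0},{"claw":-1,"tx":0,"ty":0,"tz":-3.5,"rx":0,"ry":0,"rz":0},{"claw":-1,"tx":0,"ty":0,"tz":-4,"rx":0,"ry":0,"rz":0},{"claw":-1,"tx":0,"ty":0,"tz":-2.5,"rx":0,"ry":0,"rz":0}]'
python3 - <<'E'
from h import *
from workcell import arm,vision
for n in ("scene","wrist"):
    d=vision.get_image(n);cv2.imwrite(f"pics/{n}3.png",d["img"][:,:,::-1]);np.savez(f"pics/{n}3.npz",**{k:np.array(v) for k,v in d.items()})
a=cv2.imread("pics/scene3.png")[160:400,230:470];b=cv2.imread("pics/wrist3.png")
cv2.imwrite("pics/c3.png",np.hstack([cv2.resize(a,(400,400)),cv2.resize(b,(400,300))[np.r_[0:300,[299]*100]]]))
E
python3 plan.py .44 -.307 .11 7.5 12
```

```text
t: 3.82
tool_pos: [0.4498, 0.0928, 0.1502]
eef_rot: [0.709, 0.705, 0.001, 0.001]
ft_force: [0.5, -0.4, -2.2]
finger_gap: 0.78
gripper_force: 45.4
t 3.92 p [0.4513 0.0928 0.1509] psi 89.7 tilt [0.006 0.   ] gap 0.778
tx -3.33 ty -0.07 tz 0.34 rz 0.119
tx -3.32 ty 0.32 tz 0.34 rz 0.119
tx -3.26 ty 0.72 tz 0.34 rz 0.119
tx -3.15 ty 1.10 tz 0.34 rz 0.119
tx -2.99 ty 1.47 tz 0.34 rz 0.119
tx -2.80 ty 1.81 tz 0.34 rz 0.119
tx -2.56 ty 2.13 tz 0.34 rz 0.119
tx -2.29 ty 2.42 tz 0.34 rz 0.119
tx -1.98 ty 2.68 tz 0.34 rz 0.119
tx -1.65 ty 2.90 tz 0.34 rz 0.119
tx -1.29 ty 3.07 tz 0.34 rz 0.119
tx -0.92 ty 3.20 tz 0.34 rz 0.119
```

View pics/c3.png

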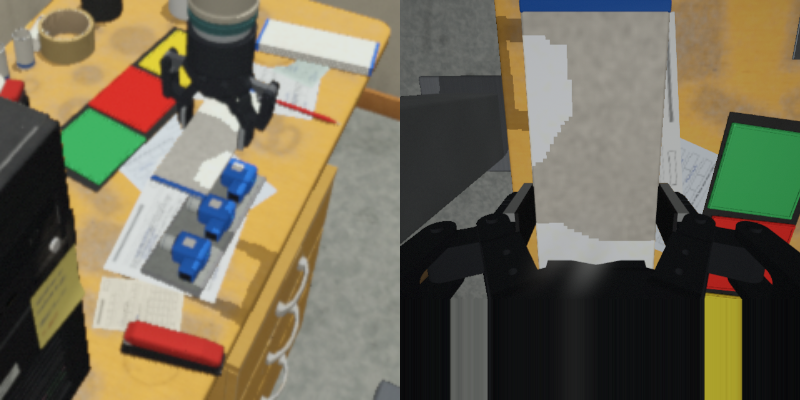

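The board is up and level in the fingers, and the three blue trainers stand clear at (238,178), (215,213), (190,250) in the left crop.

```bash
python3 -m handwheel '[{"claw":-1,"tx":-3.33,"ty":-0.1,"tz":0,"rx":0,"ry":0,"rz":0.119},{"claw":-1,"tx":-3.32,"ty":0.28,"tz":0,"rx":0,"ry":0,"rz":0.119},{"claw":-1,"tx":-3.26,"ty":0.68,"tz":0,"rx":0,"ry":0,"rz":0.119},{"claw":-1,"tx":-3.15,"ty":1.06,"tz":0,"rx":0,"ry":0,"rz":0.119},{"claw":-1,"tx":-2.99,"ty":1.43,"tz":0,"rx":0,"ry":0,"rz":0.119}]' && python3 -m handwheel '[{"claw":-1,"tx":-2.8,"ty":1.77,"tz":0,"rx":0,"ry":0,"rz":0.119},{"claw":-1,"tx":-2.57,"ty":2.1,"tz":0,"rx":0,"ry":0,"rz":0.119},{"claw":-1,"tx":-2.3,"ty":2.4,"tz":0,"rx":0,"ry":0,"rz":0.119},{"claw":-1,"tx":-2.0,"ty":2.66,"tz":0,"rx":0,"ry":0,"rz":0.119},{"claw":-1,"tx":-1.7,"ty":2.88,"tz":0,"rx":0,"ry":0,"rz":0.119}]' && python3 -m handwheel '[{"claw":-1,"tx":-1.35,"ty":3.05,"tz":0,"rx":0,"ry":0,"rz":0.119},{"claw":-1,"tx":-0.97,"ty":3.2,"tz":0,"rx":0,"ry":0,"rz":0.119},{"claw":-1,"tx":0,"ty":0,"tz":0,"rx":0,"ry":0,"rz":0}]'
python3 - <<'E'
from h import *
from workcell import arm,vision
d=vision.get_image("wrist");cv2.imwrite("pics/w4.png",d["img"][:,:,::-1]);np.savez("pics/w4.npz",**{k:np.array(v) for k,v in d.items()})
E
python3 plan.py .435 -.308 .040 7.5 3
```

```text
t: 4.55
tool_pos: [0.4419, -0.0743, 0.1468]
eef_rot: [0.886, 0.464, -0.001, -0.001]
ft_force: [-0.2, -0.0, -0.8]
finger_gap: 0.776
gripper_force: 45.3
t: 5.18
tool_pos: [0.4363, -0.2402, 0.1467]
eef_rot: [0.983, 0.184, -0.001, -0.001]
ft_force: [0.8, -1.0, -0.7]
finger_gap: 0.779
gripper_force: 45.3
t: 5.55
tool_pos: [0.434, -0.3082, 0.1466]
eef_rot: [0.998, 0.067, -0.001, -0.0]
ft_force: [0.7, 0.4, -1.9]
finger_gap: 0.78
gripper_force: 45.4
t 5.6 p [ 0.4337 -0.3064  0.1466] psi 7.8 tilt [-0.002  0.002] gap 0.779
tx 0.04 ty 0.06 tz 3.55 rz 0.002
tx 0.04 ty 0.06 tz 3.55 rz 0.002
tx 0.04 ty 0.06 tz 3.55 rz 0.002
```

View pics/w4.png

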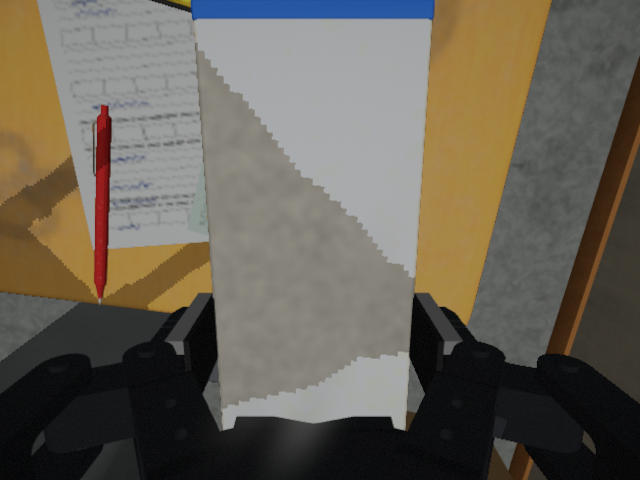

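The carried board hides the pile and lines up with it. The pen at (100,200) is clear to the left.

```bash
python3 -m handwheel '[{"claw":-1,"tx":0.1,"ty":0.1,"tz":5,"rx":0,"ry":0,"rz":0},{"claw":-1,"tx":0,"ty":0,"tz":5,"rx":0,"ry":0,"rz":0},{"claw":-1,"tx":0,"ty":0,"tz":2,"rx":0,"ry":0,"rz":0},{"claw":-1,"tx":0,"ty":0,"tz":1.0,"rx":0,"ry":0,"rz":0},{"claw":-1,"tx":0,"ty":0,"tz":0.4,"rx":0,"ry":0,"rz":0}]' && python3 -m handwheel '[{"claw":-1,"tx":0,"ty":0,"tz":0.2,"rx":0,"ry":0,"rz":0},{"claw":-1,"tx":0,"ty":0,"tz":0.0,"rx":0,"ry":0,"rz":0}]'
```

```text
t: 6.22
tool_pos: [0.4357, -0.3066, 0.014]
eef_rot: [0.998, 0.069, -0.0, -0.0]
ft_force: [0.3, -0.1, -0.8]
finger_gap: 0.785
gripper_force: 45.5
t: 6.48
tool_pos: [0.4361, -0.3076, 0.013]
eef_rot: [0.998, 0.068, 0.001, 0.001]
ft_force: [0.8, 0.2, -1.3]
finger_gap: 0.781
gripper_force: 45.5
```

```bash
python3 -m handwheel '[{"claw":-1,"tx":0,"ty":0,"tz":0.2,"rx":0,"ry":0,"rz":0},{"claw":-1,"tx":0,"ty":0,"tz":0.15,"rx":0,"ry":0,"rz":0},{"claw":-1,"tx":0,"ty":0,"tz":0.0,"rx":0,"ry":0,"rz":0}]'
```

```text
t: 6.85
tool_pos: [0.4363, -0.308, 0.0109]
eef_rot: [0.998, 0.068, 0.001, 0.001]
ft_force: [-1.0, 1.8, 11.2]
finger_gap: 0.777
gripper_force: 53.9
```

Contact (11 N): release, back off, and check.

```bash
python3 -m handwheel '[{"claw":1,"tx":0,"ty":0,"tz":0,"rx":0,"ry":0,"rz":0},{"claw":1,"tx":0,"ty":0,"tz":0,"rx":0,"ry":0,"rz":0},{"claw":1,"tx":0,"ty":0,"tz":0,"rx":0,"ry":0,"rz":0},{"claw":1,"tx":0,"ty":0,"tz":-2,"rx":0,"ry":0,"rz":0},{"claw":1,"tx":0,"ty":0,"tz":-5,"rx":0,"ry":0,"rz":0}]' && python3 -m handwheel '[{"claw":1,"tx":0,"ty":0,"tz":-5,"rx":0,"ry":0,"rz":0},{"claw":1,"tx":0,"ty":0,"tz":-3,"rx":0,"ry":0,"rz":0}]'
python3 - <<'E'
from h import *
from workcell import arm,vision
for n in ("scene","wrist"):
    d=vision.get_image(n);cv2.imwrite(f"pics/{n}5.png",d["img"][:,:,::-1]);np.savez(f"pics/{n}5.npz",**{k:np.array(v) for k,v in d.items()})
a=cv2.imread("pics/scene5.png")[160:320,310:470];b=cv2.imread("pics/wrist5.png")
a2=cv2.imread("pics/scene5.png")[230:340,300:400]
cv2.imwrite("pics/c5.png",np.vstack([np.hstack([cv2.resize(a2,(400,440))[:300],cv2.resize(b,(400,300))]),np.hstack([cv2.resize(a2,(400,440))[300:],cv2.resize(a,(400,400))[:140]])]))
E
python3 plan.py .452 .03 .15 90 12
```

```text
t: 7.48
tool_pos: [0.434, -0.3059, 0.0772]
eef_rot: [0.998, 0.068, -0.002, -0.002]
ft_force: [0.9, -1.0, 0.2]
finger_gap: 0.996
gripper_force: 0.0
t: 7.72
tool_pos: [0.4364, -0.3079, 0.1612]
eef_rot: [0.998, 0.068, 0.001, 0.001]
ft_force: [0.1, -0.5, -0.0]
finger_gap: 0.999
gripper_force: 0.0
t 7.83 p [ 0.4375 -0.309   0.1624] psi 7.8 tilt [ 0.006 -0.005] gap 0.998
tx 0.50 ty -2.78 tz 0.10 rz -0.119
tx 0.83 ty -2.70 tz 0.10 rz -0.119
tx 1.15 ty -2.58 tz 0.10 rz -0.119
tx 1.45 ty -2.43 tz 0.10 rz -0.119
tx 1.73 ty -2.24 tz 0.10 rz -0.119
tx 1.98 ty -2.02 tz 0.10 rz -0.119
tx 2.21 ty -1.77 tz 0.10 rz -0.119
tx 2.40 ty -1.49 tz 0.10 rz -0.119
tx 2.56 ty -1.19 tz 0.10 rz -0.119
tx 2.69 ty -0.88 tz 0.10 rz -0.119
tx 2.77 ty -0.55 tz 0.10 rz -0.119
tx 2.82 ty -0.22 tz 0.10 rz -0.119
```

View pics/c5.png

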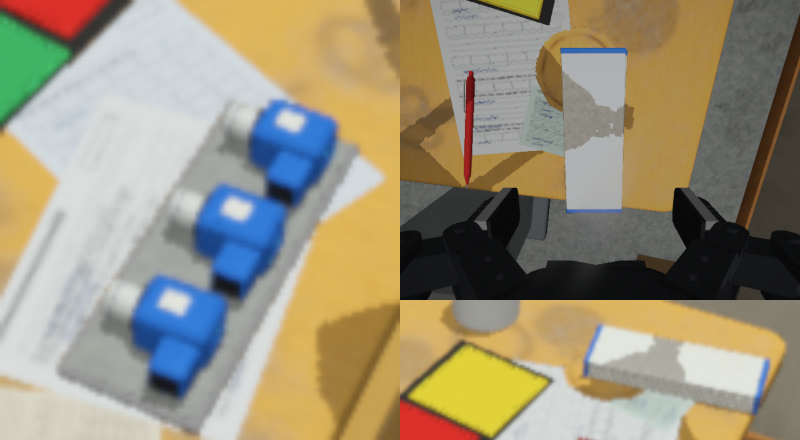

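The board lies squarely on the pile in both views, with no stagger at its edges. The three trainers are at (290,140), (238,230), (180,320) in the left crop, canisters pointing away from the robot.

```bash
python3 -m handwheel '[{"claw":1,"tx":0.6,"ty":-3.4,"tz":0,"rx":0,"ry":0,"rz":-0.119},{"claw":1,"tx":1.0,"ty":-3.3,"tz":0,"rx":0,"ry":0,"rz":-0.119},{"claw":1,"tx":1.4,"ty":-3.15,"tz":0,"rx":0,"ry":0,"rz":-0.119},{"claw":1,"tx":1.77,"ty":-2.96,"tz":0,"rx":0,"ry":0,"rz":-0.119},{"claw":1,"tx":2.1,"ty":-2.73,"tz":0,"rx":0,"ry":0,"rz":-0.119}]' && python3 -m handwheel '[{"claw":1,"tx":2.42,"ty":-2.47,"tz":0,"rx":0,"ry":0,"rz":-0.119},{"claw":1,"tx":2.7,"ty":-2.16,"tz":0,"rx":0,"ry":0,"rz":-0.119},{"claw":1,"tx":2.93,"ty":-1.82,"tz":0,"rx":0,"ry":0,"rz":-0.119},{"claw":1,"tx":3.12,"ty":-1.45,"tz":0,"rx":0,"ry":0,"rz":-0.119},{"claw":1,"tx":3.28,"ty":-1.07,"tz":0,"rx":0,"ry":0,"rz":-0.119}]' && python3 -m handwheel '[{"claw":1,"tx":3.38,"ty":-0.67,"tz":0,"rx":0,"ry":0,"rz":-0.119},{"claw":1,"tx":3.44,"ty":-0.27,"tz":0,"rx":0,"ry":0,"rz":-0.119},{"claw":1,"tx":0,"ty":0,"tz":0,"rx":0,"ry":0,"rz":0}]'
python3 - <<'E'
from h import *
from workcell import arm,vision
d=vision.get_image("wrist");cv2.imwrite("pics/w6.png",d["img"][:,:,::-1]);np.savez("pics/w6.npz",**{k:np.array(v) for k,v in d.items()})
H=cv2.cvtColor(d["img"],cv2.COLOR_RGB2HSV);m=cv2.inRange(H,(100,110,40),(125,255,255))
m=cv2.morphologyEx(m,cv2.MORPH_CLOSE,np.ones((5,5)))
for q in blobs(m>0,None,300):
    o=onz(d,q,.038)[:,:2]*1000; print(len(q),q.min(0),q.max(0),"x",o[:,0].min().round(1),o[:,0].max().round(1),"y",o[:,1].min().round(1),o[:,1].max().round(1))
    print("  mouth end at z.033:",(onz(d,q,.022)[:,1].max()*1000).round(1))
print(d["xyz"])
E
python3 plan.py .451 .03 .15 90 3
```

```text
t: 8.45
tool_pos: [0.442, -0.1336, 0.1573]
eef_rot: [0.933, 0.359, -0.001, -0.001]
ft_force: [0.4, -0.4, 1.1]
finger_gap: 0.999
gripper_force: 0.0
t: 9.07
tool_pos: [0.4497, 0.0385, 0.1573]
eef_rot: [0.787, 0.617, -0.001, -0.001]
ft_force: [0.3, -1.0, -0.6]
finger_gap: 0.997
gripper_force: 0.0
t: 9.45
tool_pos: [0.453, 0.1079, 0.1573]
eef_rot: [0.708, 0.706, -0.001, -0.001]
ft_force: [0.2, -0.1, 0.1]
finger_gap: 0.997
gripper_force: 0.0
287 [260  75] [329 167] x 420.9 463.9 y 150.6 205.0
  mouth end at z.033: 206.9
264 [260 189] [324 271] x 418.6 461.0 y 81.0 136.6
  mouth end at z.033: 134.4
260 [264 286] [322 364] x 418.6 459.8 y 10.1 70.2
  mouth end at z.033: 63.9
[0.45458254 0.17334037 0.29966773]
t 9.5 p [0.4531 0.1067 0.1575] psi 89.7 tilt [-0.003 -0.001] gap 1.0
tx -2.56 ty -0.06 tz 0.25 rz -0.002
tx -2.56 ty -0.06 tz 0.25 rz -0.002
tx -2.56 ty -0.07 tz 0.25 rz -0.002
```

View pics/w6.png

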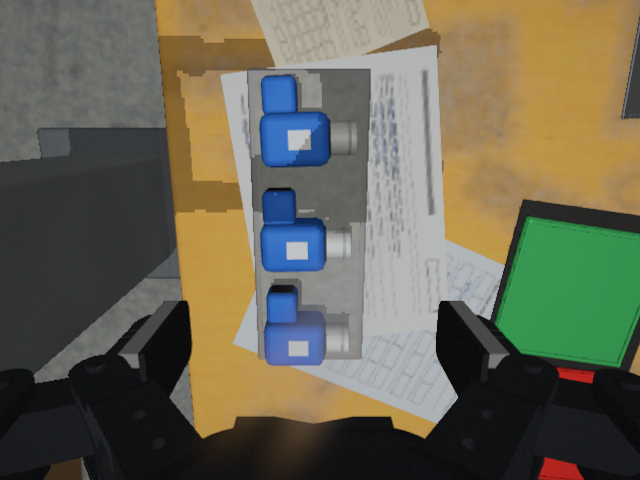

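The wrist view shows the trainers with their canister axes at rows 137, 243 and 338 and canister ends at columns 357, 351 and 349. All are upright and roughly parallel.

```bash
python3 - <<'E'
from h import *
d=dict(np.load("pics/w6.npz"))
print(onz(d,[(345,137),(340,243),(340,337)],.033).round(4)[:,:2],onz(d,[(357,137),(351,243),(349,337)],.022).round(4)[:,:2])
# boot top centre from corners rows
print(onz(d,[(261,138),(262,245),(266,339)],.036).round(4)[:,:2])
E
python3 plan.py .451 .10 .007 90 3
```

```text
[[0.4741 0.1688]
 [0.4719 0.0992]
 [0.4728 0.0289]] [[0.4828 0.1686]
 [0.4803 0.0961]
 [0.4803 0.0229]]
[[0.4213 0.1684]
 [0.4195 0.0988]
 [0.4198 0.029 ]]
t 9.5 p [0.4531 0.1067 0.1575] psi 89.7 tilt [-0.003 -0.001] gap 1.0
tx -0.23 ty -0.07 tz 5.02 rz -0.002
tx -0.23 ty -0.07 tz 5.02 rz -0.002
tx -0.23 ty -0.07 tz 5.02 rz -0.002
```

```bash
python3 -m handwheel '[{"claw":1,"tx":-0.75,"ty":-0.25,"tz":5,"rx":0,"ry":0,"rz":0},{"claw":1,"tx":0,"ty":0,"tz":5,"rx":0,"ry":0,"rz":0},{"claw":1,"tx":0,"ty":0,"tz":3,"rx":0,"ry":0,"rz":0},{"claw":1,"tx":0,"ty":0,"tz":1.8,"rx":0,"ry":0,"rz":0},{"claw":1,"tx":0,"ty":0,"tz":0,"rx":0,"ry":0,"rz":0}]' && python3 -m handwheel '[{"claw":-1,"tx":0,"ty":0,"tz":0,"rx":0,"ry":0,"rz":0},{"claw":-1,"tx":0,"ty":0,"tz":0,"rx":0,"ry":0,"rz":0},{"claw":-1,"tx":0,"ty":0,"tz":0,"rx":0,"ry":0,"rz":0},{"claw":-1,"tx":0,"ty":0,"tz":0,"rx":0,"ry":0,"rz":0},{"claw":-1,"tx":0,"ty":0,"tz":0,"rx":0,"ry":0,"rz":0}]' 20 && python3 -m handwheel '[{"claw":-1,"tx":0,"ty":0,"tz":0,"rx":0,"ry":0,"rz":0},{"claw":-1,"tx":0,"ty":0,"tz":0,"rx":0,"ry":0,"rz":0}]' 20
```

```text
t: 10.12
tool_pos: [0.4497, 0.0976, 0.0091]
eef_rot: [0.71, 0.704, -0.002, -0.001]
ft_force: [0.4, 1.0, 0.1]
finger_gap: 1.0
gripper_force: 0.0
t: 10.75
tool_pos: [0.4481, 0.0984, 0.0123]
eef_rot: [0.709, 0.705, -0.002, -0.002]
ft_force: [-9.0, -0.7, 13.3]
finger_gap: 0.615
gripper_force: 18.3
t: 11.0
tool_pos: [0.4481, 0.0984, 0.0123]
eef_rot: [0.709, 0.705, -0.002, -0.002]
ft_force: [-7.9, -0.2, 14.3]
finger_gap: 0.615
gripper_force: 18.3
```

```bash
python3 -m handwheel '[{"claw":-1,"tx":0,"ty":0,"tz":-1,"rx":0,"ry":0,"rz":0},{"claw":-1,"tx":0,"ty":0,"tz":-1,"rx":0,"ry":0,"rz":0},{"claw":-1,"tx":0,"ty":0,"tz":0,"rx":0,"ry":0,"rz":0},{"claw":-1,"tx":0,"ty":0,"tz":0,"rx":0,"ry":0,"rz":0},{"claw":-1,"tx":0,"ty":0,"tz":0,"rx":0,"ry":0,"rz":0}]' 20
```

```text
t: 11.62
tool_pos: [0.4512, 0.0987, 0.0305]
eef_rot: [0.709, 0.705, -0.0, -0.0]
ft_force: [0.3, 0.1, -0.2]
finger_gap: 0.559
gripper_force: 21.4
```

In free air the middle-position trainer reads gap 0.559 (about 13 mm of give), so it is the soft one and goes on red.

```bash
python3 -m handwheel '[{"claw":-1,"tx":0,"ty":0,"tz":-3,"rx":0,"ry":0,"rz":0},{"claw":-1,"tx":-1.5,"ty":2,"tz":-3,"rx":0,"ry":0,"rz":0},{"claw":-1,"tx":-3,"ty":3.5,"tz":-1,"rx":0,"ry":0,"rz":0},{"claw":-1,"tx":-4,"ty":4.5,"tz":0,"rx":0,"ry":0,"rz":0},{"claw":-1,"tx":-4,"ty":4.5,"tz":0,"rx":0,"ry":0,"rz":0}]' 20 && python3 -m handwheel '[{"claw":-1,"tx":-3,"ty":3.5,"tz":1,"rx":0,"ry":0,"rz":0},{"claw":-1,"tx":-1.4,"ty":1.4,"tz":2,"rx":0,"ry":0,"rz":0.12},{"claw":-1,"tx":0,"ty":0,"tz":2.0,"rx":0,"ry":0,"rz":0},{"claw":-1,"tx":0,"ty":0,"tz":1,"rx":0,"ry":0,"rz":0},{"claw":-1,"tx":0,"ty":0,"tz":0,"rx":0,"ry":0,"rz":0}]' 20
python3 plan.py .645 -.07 .012 83 2
```

```text
t: 12.25
tool_pos: [0.5968, -0.0282, 0.1006]
eef_rot: [0.709, 0.705, 0.0, -0.0]
ft_force: [1.5, 0.2, -0.6]
finger_gap: 0.56
gripper_force: 21.5
t: 12.88
tool_pos: [0.6435, -0.0711, 0.0397]
eef_rot: [0.75, 0.661, -0.001, -0.001]
ft_force: [0.6, -0.9, -0.7]
finger_gap: 0.559
gripper_force: 21.4
t 12.88 p [ 0.6435 -0.0711  0.0397] psi 82.8 tilt [-0.002  0.   ] gap 0.559
tx 0.06 ty 0.07 tz 1.38 rz -0.002
tx 0.06 ty 0.07 tz 1.38 rz -0.002
```

```bash
python3 -m handwheel '[{"claw":-1,"tx":0,"ty":0,"tz":1.5,"rx":0,"ry":0,"rz":0},{"claw":-1,"tx":0,"ty":0,"tz":0.7,"rx":0,"ry":0,"rz":0},{"claw":-1,"tx":0,"ty":0,"tz":0.3,"rx":0,"ry":0,"rz":0},{"claw":-1,"tx":0,"ty":0,"tz":0,"rx":0,"ry":0,"rz":0}]' 20; python3 -m handwheel '[{"claw":-1,"tx":0,"ty":0,"tz":0.2,"rx":0,"ry":0,"rz":0},{"claw":-1,"tx":0,"ty":0,"tz":0,"rx":0,"ry":0,"rz":0}]' 20
```

```text
t: 13.38
tool_pos: [0.6444, -0.0714, 0.0157]
eef_rot: [0.75, 0.661, -0.0, -0.0]
ft_force: [-0.4, -0.4, -1.2]
finger_gap: 0.566
gripper_force: 21.4
t: 13.62
tool_pos: [0.6445, -0.0715, 0.0139]
eef_rot: [0.75, 0.661, 0.0, 0.0]
ft_force: [0.7, 0.5, -0.8]
finger_gap: 0.558
gripper_force: 21.4
```

```bash
python3 -m handwheel '[{"claw":-1,"tx":0,"ty":0,"tz":0.2,"rx":0,"ry":0,"rz":0},{"claw":-1,"tx":0,"ty":0,"tz":0,"rx":0,"ry":0,"rz":0}]' 20;  python3 -m handwheel '[{"claw":-1,"tx":0,"ty":0,"tz":0.2,"rx":0,"ry":0,"rz":0},{"claw":-1,"tx":0,"ty":0,"tz":0,"rx":0,"ry":0,"rz":0}]' 20
```

```text
t: 13.88
tool_pos: [0.6448, -0.0715, 0.0133]
eef_rot: [0.75, 0.661, 0.0, 0.001]
ft_force: [-1.4, 0.9, 6.6]
finger_gap: 0.56
gripper_force: 22.2
t: 14.12
tool_pos: [0.6448, -0.0715, 0.0132]
eef_rot: [0.75, 0.661, 0.0, 0.001]
ft_force: [-4.3, 0.3, 15.4]
finger_gap: 0.557
gripper_force: 23.6
```

Contact. Release, rise and go over the right-hand trainer.

```bash
python3 -m handwheel '[{"claw":-0.1,"tx":0,"ty":0,"tz":-0.1,"rx":0,"ry":0,"rz":0},{"claw":0.3,"tx":0,"ty":0,"tz":0,"rx":0,"ry":0,"rz":0},{"claw":1,"tx":0,"ty":0,"tz":0,"rx":0,"ry":0,"rz":0},{"claw":1,"tx":0,"ty":0,"tz":0,"rx":0,"ry":0,"rz":0},{"claw":1,"tx":0,"ty":0,"tz":-2,"rx":0,"ry":0,"rz":0}]' && python3 -m handwheel '[{"claw":1,"tx":0,"ty":0,"tz":-4,"rx":0,"ry":0,"rz":0},{"claw":1,"tx":0,"ty":0,"tz":-4,"rx":0,"ry":0,"rz":-0.12},{"claw":1,"tx":2,"ty":-4.5,"tz":0,"rx":0,"ry":0,"rz":0},{"claw":1,"tx":3,"ty":-5.5,"tz":0,"rx":0,"ry":0,"rz":0},{"claw":1,"tx":3,"ty":-5.5,"tz":0,"rx":0,"ry":0,"rz":0}]' && python3 -m handwheel '[{"claw":1,"tx":2,"ty":-3.9,"tz":0,"rx":0,"ry":0,"rz":0},{"claw":1,"tx":0,"ty":0,"tz":0,"rx":0,"ry":0,"rz":0}]'; python3 plan.py .451 .029 .012 90 2
python3 - <<'E'
from h import *
from workcell import arm,vision
d=vision.get_image("wrist")
H=cv2.cvtColor(d["img"],cv2.COLOR_RGB2HSV);m=cv2.inRange(H,(100,110,40),(125,255,255))
m=cv2.morphologyEx(m,cv2.MORPH_CLOSE,np.ones((5,5)))
for q in blobs(m>0,None,300):
    o=onz(d,q,.03)[:,:2]*1000; print("x",o[:,0].min().round(1),o[:,0].max().round(1),"y",o[:,1].min().round(1),o[:,1].max().round(1))
E
```

```text
t: 14.75
tool_pos: [0.6428, -0.0711, 0.0289]
eef_rot: [0.75, 0.661, -0.001, -0.002]
ft_force: [-0.6, 0.3, 0.3]
finger_gap: 0.995
gripper_force: 0.0
t: 15.38
tool_pos: [0.4885, 0.01, 0.1105]
eef_rot: [0.71, 0.705, 0.0, -0.0]
ft_force: [-0.2, 0.2, 0.7]
finger_gap: 0.999
gripper_force: 0.0
t: 15.62
tool_pos: [0.4472, 0.031, 0.1105]
eef_rot: [0.709, 0.706, -0.001, -0.001]
ft_force: [0.0, -0.3, -0.6]
finger_gap: 1.004
gripper_force: 0.0
t 15.62 p [0.4472 0.031  0.1105] psi 89.8 tilt [-0.003  0.   ] gap 1.004
tx -0.10 ty 0.19 tz 4.92 rz -0.002
tx -0.10 ty 0.19 tz 4.92 rz -0.002
x 417.4 461.5 y 5.5 63.0
x 420.1 464.5 y 146.1 157.6
x 602.0 642.3 y -56.3 -24.7
```

```bash
python3 -m handwheel '[{"claw":1,"tx":-0.2,"ty":0.3,"tz":5,"rx":0,"ry":0,"rz":0},{"claw":1,"tx":0,"ty":0,"tz":3.2,"rx":0,"ry":0,"rz":0},{"claw":1,"tx":0,"ty":0,"tz":1.8,"rx":0,"ry":0,"rz":0},{"claw":1,"tx":0,"ty":0,"tz":0,"rx":0,"ry":0,"rz":0}]' 20 && python3 -m handwheel '[{"claw":-1,"tx":0,"ty":0,"tz":0,"rx":0,"ry":0,"rz":0},{"claw":-1,"tx":0,"ty":0,"tz":0,"rx":0,"ry":0,"rz":0},{"claw":-1,"tx":0,"ty":0,"tz":0,"rx":0,"ry":0,"rz":0},{"claw":-1,"tx":0,"ty":0,"tz":0,"rx":0,"ry":0,"rz":0},{"claw":-1,"tx":0,"ty":0,"tz":0,"rx":0,"ry":0,"rz":0}]' 20 && python3 -m handwheel '[{"claw":-1,"tx":0,"ty":0,"tz":-1,"rx":0,"ry":0,"rz":0},{"claw":-1,"tx":0,"ty":0,"tz":-1,"rx":0,"ry":0,"rz":0},{"claw":-1,"tx":0,"ty":0,"tz":0,"rx":0,"ry":0,"rz":0},{"claw":-1,"tx":0,"ty":0,"tz":0,"rx":0,"ry":0,"rz":0},{"claw":-1,"tx":0,"ty":0,"tz":0,"rx":0,"ry":0,"rz":0}]' 20
```

```text
t: 16.18
tool_pos: [0.4548, 0.027, 0.0095]
eef_rot: [0.709, 0.705, -0.001, -0.001]
ft_force: [-0.2, 0.5, -0.2]
finger_gap: 0.999
gripper_force: 0.0
t: 16.8
tool_pos: [0.4533, 0.0274, 0.0121]
eef_rot: [0.709, 0.705, -0.001, -0.0]
ft_force: [-4.5, -1.3, 7.9]
finger_gap: 0.668
gripper_force: 19.7
t: 17.42
tool_pos: [0.454, 0.0276, 0.0305]
eef_rot: [0.709, 0.705, -0.0, -0.0]
ft_force: [-0.7, -0.1, -0.9]
finger_gap: 0.653
gripper_force: 22.7
```

Right trainer reads 0.653 (about 5 mm): the middle one, so yellow.

```bash
python3 -m handwheel '[{"claw":-1,"tx":0,"ty":0,"tz":-3,"rx":0,"ry":0,"rz":0},{"claw":-1,"tx":-2,"ty":1.6,"tz":-3,"rx":0,"ry":0,"rz":0},{"claw":-1,"tx":-4,"ty":3,"tz":-1,"rx":0,"ry":0,"rz":0},{"claw":-1,"tx":-5,"ty":3.8,"tz":0,"rx":0,"ry":0,"rz":0},{"claw":-1,"tx":-5,"ty":3.8,"tz":0,"rx":0,"ry":0,"rz":0}]' 20 && python3 -m handwheel '[{"claw":-1,"tx":-3.4,"ty":2.8,"tz":1,"rx":0,"ry":0,"rz":0},{"claw":-1,"tx":-2,"ty":1.6,"tz":2,"rx":0,"ry":0,"rz":0.12},{"claw":-1,"tx":0,"ty":0,"tz":2.5,"rx":0,"ry":0,"rz":0},{"claw":-1,"tx":0,"ty":0,"tz":2,"rx":0,"ry":0,"rz":0},{"claw":-1,"tx":0,"ty":0,"tz":0.8,"rx":0,"ry":0,"rz":0}]' 20 && python3 -m handwheel '[{"claw":-1,"tx":0,"ty":0,"tz":0.2,"rx":0,"ry":0,"rz":0},{"claw":-1,"tx":0,"ty":0,"tz":0,"rx":0,"ry":0,"rz":0}]' 20
```

```text
t: 18.05
tool_pos: [0.5759, -0.134, 0.1007]
eef_rot: [0.709, 0.705, 0.0, -0.0]
ft_force: [0.7, 0.8, 0.1]
finger_gap: 0.647
gripper_force: 22.8
t: 18.68
tool_pos: [0.6174, -0.1865, 0.0156]
eef_rot: [0.75, 0.661, -0.001, -0.002]
ft_force: [0.0, -0.1, -1.9]
finger_gap: 0.651
gripper_force: 22.8
t: 18.92
tool_pos: [0.6191, -0.187, 0.0164]
eef_rot: [0.75, 0.661, 0.0, 0.001]
ft_force: [-0.5, 0.6, -1.5]
finger_gap: 0.653
gripper_force: 22.8
```

```bash
python3 -m handwheel '[{"claw":-1,"tx":0,"ty":0,"tz":0.2,"rx":0,"ry":0,"rz":0},{"claw":-1,"tx":0,"ty":0,"tz":0,"rx":0,"ry":0,"rz":0}]' 20;  python3 -m handwheel '[{"claw":-1,"tx":0,"ty":0,"tz":0.2,"rx":0,"ry":0,"rz":0},{"claw":-1,"tx":0,"ty":0,"tz":0,"rx":0,"ry":0,"rz":0}]' 20
```

```text
t: 19.18
tool_pos: [0.6188, -0.187, 0.0143]
eef_rot: [0.75, 0.661, 0.0, 0.0]
ft_force: [0.1, 0.3, -0.5]
finger_gap: 0.651
gripper_force: 22.8
t: 19.42
tool_pos: [0.619, -0.1871, 0.0126]
eef_rot: [0.75, 0.661, 0.0, 0.001]
ft_force: [-0.4, 0.5, 3.5]
finger_gap: 0.643
gripper_force: 23.3
```

```bash
python3 -m handwheel '[{"claw":0.3,"tx":0,"ty":0,"tz":-0.1,"rx":0,"ry":0,"rz":0},{"claw":1,"tx":0,"ty":0,"tz":0,"rx":0,"ry":0,"rz":0},{"claw":1,"tx":0,"ty":0,"tz":0,"rx":0,"ry":0,"rz":0},{"claw":1,"tx":0,"ty":0,"tz":-2,"rx":0,"ry":0,"rz":0},{"claw":1,"tx":0,"ty":0,"tz":-4,"rx":0,"ry":0,"rz":0}]' && python3 -m handwheel '[{"claw":1,"tx":0,"ty":0,"tz":-4,"rx":0,"ry":0,"rz":-0.12},{"claw":1,"tx":3,"ty":-1.7,"tz":0,"rx":0,"ry":0,"rz":0},{"claw":1,"tx":5,"ty":-2.5,"tz":0,"rx":0,"ry":0,"rz":0},{"claw":1,"tx":6,"ty":-2.5,"tz":0,"rx":0,"ry":0,"rz":0},{"claw":1,"tx":6,"ty":-2.5,"tz":0,"rx":0,"ry":0,"rz":0}]' && python3 -m handwheel '[{"claw":1,"tx":6,"ty":-2.5,"tz":0,"rx":0,"ry":0,"rz":0},{"claw":1,"tx":6,"ty":-2.5,"tz":0,"rx":0,"ry":0,"rz":0},{"claw":1,"tx":3.6,"ty":-2.5,"tz":0,"rx":0,"ry":0,"rz":0},{"claw":1,"tx":0,"ty":0,"tz":0,"rx":0,"ry":0,"rz":0}]'; python3 plan.py .452 .168 .01 90 2
```

```text
t: 20.05
tool_pos: [0.6172, -0.1864, 0.0714]
eef_rot: [0.75, 0.661, -0.001, -0.002]
ft_force: [-0.4, -0.2, 0.2]
finger_gap: 0.998
gripper_force: 0.0
t: 20.68
tool_pos: [0.529, 0.0104, 0.1129]
eef_rot: [0.71, 0.705, 0.0, 0.0]
ft_force: [1.7, 0.5, -0.1]
finger_gap: 1.002
gripper_force: 0.0
t: 21.18
tool_pos: [0.4553, 0.1629, 0.1128]
eef_rot: [0.708, 0.707, -0.0, -0.001]
ft_force: [0.3, -0.4, -0.2]
finger_gap: 0.998
gripper_force: 0.0
t 21.18 p [0.4553 0.1629 0.1128] psi 89.9 tilt [-0.001  0.   ] gap 0.998
tx 0.26 ty -0.17 tz 5.14 rz -0.001
tx 0.26 ty -0.17 tz 5.14 rz -0.001
```

```bash
python3 -m handwheel '[{"claw":1,"tx":0.5,"ty":-0.3,"tz":5,"rx":0,"ry":0,"rz":0},{"claw":1,"tx":0,"ty":0,"tz":3.3,"rx":0,"ry":0,"rz":0},{"claw":1,"tx":0,"ty":0,"tz":1.8,"rx":0,"ry":0,"rz":0},{"claw":1,"tx":0,"ty":0,"tz":0,"rx":0,"ry":0,"rz":0}]' 20 && python3 -m handwheel '[{"claw":-1,"tx":0,"ty":0,"tz":0,"rx":0,"ry":0,"rz":0},{"claw":-1,"tx":0,"ty":0,"tz":0,"rx":0,"ry":0,"rz":0},{"claw":-1,"tx":0,"ty":0,"tz":0,"rx":0,"ry":0,"rz":0},{"claw":-1,"tx":0,"ty":0,"tz":0,"rx":0,"ry":0,"rz":0},{"claw":-1,"tx":0,"ty":0,"tz":0,"rx":0,"ry":0,"rz":0}]' 20 && python3 -m handwheel '[{"claw":-1,"tx":0,"ty":0,"tz":-1,"rx":0,"ry":0,"rz":0},{"claw":-1,"tx":0,"ty":0,"tz":-1,"rx":0,"ry":0,"rz":0},{"claw":-1,"tx":0,"ty":0,"tz":0,"rx":0,"ry":0,"rz":0},{"claw":-1,"tx":0,"ty":0,"tz":0,"rx":0,"ry":0,"rz":0},{"claw":-1,"tx":0,"ty":0,"tz":0,"rx":0,"ry":0,"rz":0}]' 20
```

```text
t: 21.68
tool_pos: [0.4543, 0.1648, 0.0106]
eef_rot: [0.71, 0.705, -0.001, -0.001]
ft_force: [0.0, 0.0, 0.1]
finger_gap: 1.0
gripper_force: 0.0
t: 22.3
tool_pos: [0.4545, 0.1656, 0.0131]
eef_rot: [0.709, 0.705, 0.0, 0.0]
ft_force: [-3.1, -1.7, 5.1]
finger_gap: 0.698
gripper_force: 20.8
t: 22.92
tool_pos: [0.4543, 0.1657, 0.0315]
eef_rot: [0.709, 0.705, -0.0, -0.0]
ft_force: [0.2, -0.2, -1.6]
finger_gap: 0.692
gripper_force: 23.1
```

Left trainer reads 0.692 (about 2 mm): the stiff one, so green. All three readings are distinct and in the expected order.

```bash
python3 -m handwheel '[{"claw":-1,"tx":0,"ty":0,"tz":-3,"rx":0,"ry":0,"rz":0},{"claw":-1,"tx":-1,"ty":2,"tz":-3,"rx":0,"ry":0,"rz":0},{"claw":-1,"tx":-2.3,"ty":3.8,"tz":-1,"rx":0,"ry":0,"rz":0},{"claw":-1,"tx":-2.8,"ty":4.6,"tz":0,"rx":0,"ry":0,"rz":0},{"claw":-1,"tx":-2.8,"ty":4.6,"tz":0,"rx":0,"ry":0,"rz":0}]' 20 && python3 -m handwheel '[{"claw":-1,"tx":-1.8,"ty":3.2,"tz":1,"rx":0,"ry":0,"rz":0},{"claw":-1,"tx":-1,"ty":1.7,"tz":2,"rx":0,"ry":0,"rz":0.12},{"claw":-1,"tx":0,"ty":0,"tz":2.5,"rx":0,"ry":0,"rz":0},{"claw":-1,"tx":0,"ty":0,"tz":2,"rx":0,"ry":0,"rz":0},{"claw":-1,"tx":0,"ty":0,"tz":1,"rx":0,"ry":0,"rz":0}]' 20 && python3 -m handwheel '[{"claw":-1,"tx":0,"ty":0,"tz":0.2,"rx":0,"ry":0,"rz":0},{"claw":-1,"tx":0,"ty":0,"tz":0,"rx":0,"ry":0,"rz":0}]' 20
```

```text
t: 23.55
tool_pos: [0.6052, 0.0752, 0.1017]
eef_rot: [0.709, 0.705, 0.0, -0.0]
ft_force: [0.6, 0.7, -0.3]
finger_gap: 0.691
gripper_force: 23.2
t: 24.18
tool_pos: [0.6517, 0.0476, 0.0148]
eef_rot: [0.75, 0.661, -0.001, -0.001]
ft_force: [0.0, -1.0, -0.6]
finger_gap: 0.691
gripper_force: 23.1
t: 24.42
tool_pos: [0.6533, 0.0477, 0.0153]
eef_rot: [0.75, 0.661, 0.0, 0.0]
ft_force: [0.7, 0.3, -0.9]
finger_gap: 0.689
gripper_force: 23.1
```

```bash
python3 -m handwheel '[{"claw":-1,"tx":0,"ty":0,"tz":0.2,"rx":0,"ry":0,"rz":0},{"claw":-1,"tx":0,"ty":0,"tz":0,"rx":0,"ry":0,"rz":0}]' 20;  python3 -m handwheel '[{"claw":-1,"tx":0,"ty":0,"tz":0.1,"rx":0,"ry":0,"rz":0},{"claw":-1,"tx":0,"ty":0,"tz":0,"rx":0,"ry":0,"rz":0}]' 20
```

```text
t: 24.68
tool_pos: [0.6532, 0.0477, 0.0133]
eef_rot: [0.75, 0.661, 0.0, 0.0]
ft_force: [0.6, -0.7, -0.6]
finger_gap: 0.692
gripper_force: 23.1
t: 24.92
tool_pos: [0.6532, 0.0476, 0.0133]
eef_rot: [0.75, 0.661, 0.0, 0.0]
ft_force: [-2.8, -0.3, 5.4]
finger_gap: 0.691
gripper_force: 24.2
```

```bash
python3 -m handwheel '[{"claw":0.5,"tx":0,"ty":0,"tz":-0.1,"rx":0,"ry":0,"rz":0},{"claw":1,"tx":0,"ty":0,"tz":0,"rx":0,"ry":0,"rz":0},{"claw":1,"tx":0,"ty":0,"tz":0,"rx":0,"ry":0,"rz":0},{"claw":1,"tx":0,"ty":0,"tz":-2,"rx":0,"ry":0,"rz":0},{"claw":1,"tx":0,"ty":0,"tz":-5,"rx":0,"ry":0,"rz":0}]' && python3 -m handwheel '[{"claw":1,"tx":0,"ty":0,"tz":-5,"rx":0,"ry":0,"rz":0},{"claw":1,"tx":0,"ty":-4,"tz":-4,"rx":0,"ry":0,"rz":0},{"claw":1,"tx":-2,"ty":-6,"tz":-4,"rx":0,"ry":0,"rz":0},{"claw":1,"tx":-3,"ty":-6,"tz":-3,"rx":0,"ry":0,"rz":0},{"claw":1,"tx":-4,"ty":-6,"tz":0,"rx":0,"ry":0,"rz":0}]' && python3 -m handwheel '[{"claw":1,"tx":-5,"ty":0,"tz":0,"rx":0,"ry":0,"rz":0},{"claw":1,"tx":0,"ty":0,"tz":0,"rx":0,"ry":0,"rz":0}]'
python3 - <<'E'
from h import *
from workcell import arm,vision
d=vision.get_image("scene")
cv2.imwrite("pics/f.png",cv2.resize(d["img"][130:380,230:470,::-1],(576,600),interpolation=cv2.INTER_CUBIC))
H=cv2.cvtColor(d["img"],cv2.COLOR_RGB2HSV);m=cv2.inRange(H,(104,130,60),(122,255,255))
m[:,:240]=0
for q in blobs(m>0,None,60):
    o=onz(d,q,.02)[:,:2]*1000; print(q.mean(0).round(),"x",o[:,0].min().round(1),o[:,0].max().round(1),"y",o[:,1].min().round(1),o[:,1].max().round(1))
E
```

```text
t: 25.55
tool_pos: [0.6506, 0.0476, 0.0805]
eef_rot: [0.75, 0.661, -0.003, -0.002]
ft_force: [0.9, 0.0, -0.2]
finger_gap: 0.999
gripper_force: 0.0
t: 26.18
tool_pos: [0.4515, -0.0048, 0.2338]
eef_rot: [0.75, 0.662, 0.002, 0.002]
ft_force: [0.6, -0.6, 0.9]
finger_gap: 1.0
gripper_force: 0.0
t: 26.42
tool_pos: [0.4446, -0.0564, 0.2322]
eef_rot: [0.752, 0.66, -0.0, 0.001]
ft_force: [-0.3, 0.8, 1.2]
finger_gap: 0.999
gripper_force: 0.0
[288. 245.] x 621.3 673.7 y 21.1 90.5
[316. 214.] x 612.8 665.4 y -105.1 -32.9
[346. 190.] x 586.0 636.9 y -227.0 -149.0
```

View pics/f.png

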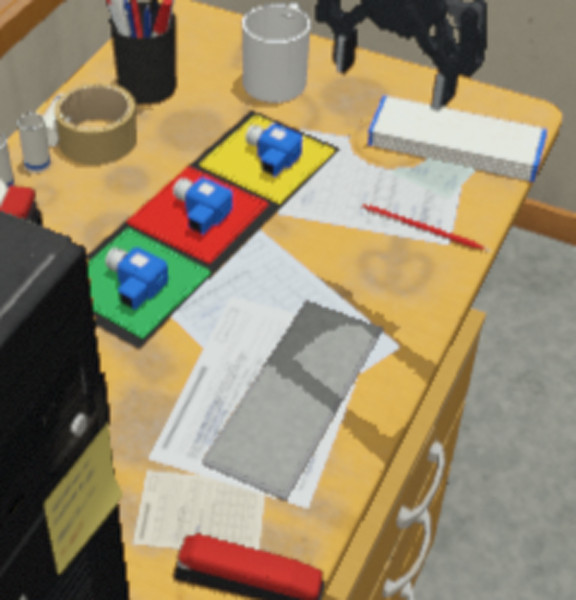

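The trainers lie flat near the middle of the green (140,275), red (205,207) and yellow (277,147) mats. The board is square on the pile at (455,130), and the mug, stapler and pen are undisturbed.

```bash
python3 -c "
from workcell import arm
print(arm.job_done())"
```

```text
the job is handed in; nothing more can be done
None
```

I handed the job in at about 26 s: the spacer board is square on the pile, and at a 20 N squeeze the trainers gave about 13, 5 and 2 mm and now lie flat on the red, yellow and green mats in that order; the last picture shows the mug, stapler and pen undisturbed, the sanitiser was out of that view, and no verdict came back.

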